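# Unstack the empty tube racks onto their colour bays

## Task

Take the two stacks of empty tube racks apart and set each of the four racks on the bay of its own colour, flat, centred within the border and lined up lengthwise with the bay (either end first). Keep the racks upright, set them down rather than drop them, and leave the red-capped samples and the orange-capped jar where they are.

Things in the scene. Friction and masses are not known exactly. Their poses are not given: they have to be found in the camera images.
- rack_yellow_mid (a point): the yellow tube rack: a loose, empty, solid yellow plastic block 140 mm long (its x), 50 mm wide (its y), 40 mm high, with two rows of dark tube holes in its top; about 160 g. The point is its centre, 20 mm above its underside. x along its length, z up. At the start it stands on the bench, with the blue or the white rack lying somewhat askew on top of it.
- rack_green_mid (a point): the green tube rack: a loose, empty, solid green plastic block 140 mm long (its x), 50 mm wide (its y), 40 mm high, with two rows of dark tube holes in its top; about 160 g. The point is its centre, 20 mm above its underside. x along its length, z up. At the start it stands on the bench, with the blue or the white rack lying somewhat askew on top of it.
- rack_blue_mid (a point): the blue tube rack: a loose, empty, solid blue plastic block 100 mm long (its x), 50 mm wide (its y), 40 mm high, with two rows of dark tube holes in its top; about 110 g. The point is its centre, 20 mm above its underside. x along its length, z up. At the start it lies on top of the yellow or the green rack.
- rack_white_mid (a point): the white tube rack: a loose, empty, solid white plastic block 100 mm long (its x), 50 mm wide (its y), 40 mm high, with two rows of dark tube holes in its top; about 110 g. The point is its centre, 20 mm above its underside. x along its length, z up. At the start it lies on top of the yellow or the green rack.
- bay_yellow: the yellow bay: a fixed flat plate on the bench, 164 mm long (its x), 74 mm wide (its y), 4 mm thick, with a yellow border 12 mm wide round a grey middle the size of the yellow rack. Origin at the centre of its underside, at bench height; x along its length.
- bay_green: the green bay: a fixed flat plate on the bench, 164 mm long (its x), 74 mm wide (its y), 4 mm thick, with a green border 12 mm wide round a grey middle the size of the green rack. Origin at the centre of its underside, at bench height; x along its length.
- bay_blue: the blue bay: a fixed flat plate on the bench, 124 mm long (its x), 74 mm wide (its y), 4 mm thick, with a blue border 12 mm wide round a grey middle the size of the blue rack. Origin at the centre of its underside, at bench height; x along its length.
- bay_white: the white bay: a fixed flat plate on the bench, 124 mm long (its x), 74 mm wide (its y), 4 mm thick, with a white border 12 mm wide round a grey middle the size of the white rack. Origin at the centre of its underside, at bench height; x along its length.
- samples: bystander, to be left alone: a light blue rack with eight full tubes with red caps, 100 mm long (its x), 50 mm wide, 96 mm high, loose. Origin at the centre of its underside.
- jar: bystander, to be left alone: a jar with an orange cap, 56 mm in diameter, 75 mm high, loose. Origin at the centre of its underside.
Things that resemble listed ones, but are neither listed nor needed, are in the scene too. Leave any pink or turquoise look-alike of the bay_white alone. Several things look just like the part that bears rack_green_mid: the one meant starts farthest to the robot's left.

How it is judged:
At the end, for the whole second after the job is handed in: each of the four racks rests level on the bay of its own colour, its centre within 14 mm of the bay's centre seen from above, its length within 0.2 rad of the bay's length (either way round), released and at rest (horizontal distance between rack_yellow_mid and bay_yellow below 0.014 m and angle between the x axis of rack_yellow_mid and the x axis of bay_yellow, either way round below 0.2 rad and angle between each of rack_yellow_mid, rack_green_mid, rack_blue_mid, rack_white_mid's own z axis and vertical below 0.1 rad and height (world z) of each of rack_yellow_mid, rack_green_mid, rack_blue_mid, rack_white_mid below 0.03 m and linear speed of each of rack_yellow, rack_green, rack_blue, rack_white below 0.02 m/s and contact force between each of rack_yellow, rack_green, rack_blue, rack_white and the fingers below 0.05 N and horizontal distance between rack_green_mid and bay_green below 0.014 m and angle between the x axis of rack_green_mid and the x axis of bay_green, either way round below 0.2 rad and horizontal distance between rack_blue_mid and bay_blue below 0.014 m and angle between the x axis of rack_blue_mid and the x axis of bay_blue, either way round below 0.2 rad and horizontal distance between rack_white_mid and bay_white below 0.014 m and angle between the x axis of rack_white_mid and the x axis of bay_white, either way round below 0.2 rad); the robot touches nothing.
It fails at once if a bystander (the red-capped samples or the orange-capped jar) is moved by more than 20 mm (distance of any of samples, jar from where it was at the start of the episode above 0.02 m).
It fails at once if a rack is tipped by more than 0.6 rad (angle between any of rack_yellow_mid, rack_green_mid, rack_blue_mid, rack_white_mid's own z axis and vertical above 0.6 rad).
It fails at once if a rack is dropped or thrown (faster than 0.9 m/s while no finger touches it) ((linear speed of rack_yellow above 0.9 m/s and contact force between rack_yellow and the fingers below 0.02 N) or (linear speed of rack_green above 0.9 m/s and contact force between rack_green and the fingers below 0.02 N) or (linear speed of rack_blue above 0.9 m/s and contact force between rack_blue and the fingers below 0.02 N) or (linear speed of rack_white above 0.9 m/s and contact force between rack_white and the fingers below 0.02 N)).
It also fails if it takes over 126 s, if anything falls off the work surface, if the arm or the gripper's body presses on something with over 40 N, if the wrist force passes 120 N, or if a joint passes its speed limit or range.

## Robot

A 7-joint arm with a two-finger parallel gripper is mounted at the origin on the work surface. World frame = base frame: x ahead of the robot, y to its left, z up, the work surface at z = 0. Lengths are in m, angles in rad, forces in N, time in s.
With the tool pointing down it reaches from about 0.425 to 0.925 m from the base axis. Payload 6.8 kg.
Tool frame: the origin (TCP) lies between the finger pads; the fingertips stand finger_overhang ahead of it and the grasp point (between the pads) lies 6 mm ahead of it (finger_overhang is the distance from the TCP to the fingertips, in m); z points along the fingers, y is the line along which they close (so a half turn about z gives the same grasp; the last joint's range is limited). The gripper opens to 85 mm and grips with 20 to 120 N. Pads are 22 mm wide; open, the fingers measure 114 mm over their backs; the gripper's body (76 mm by 85 mm) begins 54 mm behind the grasp point. The pads swing forward as they close: fully open they stand 13 mm farther back than shut.
Start: joints at [1.109, 0.477, 0.022, 1.555, -0.011, 1.109, -0.083], TCP at [0.234, -0.633, 0.23] pointing down, gripper open.
Joint ranges: [-2.96, 2.96], [-0.34, 2.1], [-1.41, 1.46], [0.24, 2.44], [-1.37, 4.51], [0.17, 1.92], [-2.96, 2.96]. Speed limits (rad/s): [2.39, 2.39, 3.14, 3.14, 3.14, 3.14, 3.14].

## Interface

Orientations are given as a unit quaternion [w, x, y, z].
In Python, from station import * gives the robot as it stands.
- The arm moves only by the tool drive_tool, never from a script. Its argument "increments" is a list of rows, each an object of numbers: "claw": the finger opening in m, from 0 to 0.0854; "dx", "dy", "dz": the shift along the tool's x, y, z in m; "wx", "wy", "wz": the turn, a rotation vector about the tool's x, y, z in degrees. A call has 1 to 20 rows; each row shifts and turns the commanded pose from where the row before left it, along the tool's axes as they then stand; what a row does not reach is not made up. A row lasts 1/8 s, in which the tool goes at most 62.5 mm and 10.7 degrees, less where a joint would pass 70% of its speed; a pose out of reach is approached as far as the arm can. A call with a gripper value outside its range is refused whole. The fingers move at their own pace and stop on an object; "newtons" is the grip in N (left out, the last holds). Time passes only in rows, so rows that do not move let the fingers close. It gives the time, the measured TCP pose, the force, the opening and the grip force at its end, in the units of the state.
- get_obs(): the state, without advancing time (a new reading comes with each control period).
- read_camera(name): name is "side" or "top" or "wrist"; returns (picture, depth): 420x560x3 uint8, red, green, blue; 420x560 float32, m along the optical axis (not along the pixel's ray), 0 where there is no reading.
- calibration(name): a dict with "intrinsics" (3x3 intrinsics, pixels), "R" (3x3) and "t" (3): a world point X has camera coordinates R X + t; the wrist camera has in their place "mount" (4x4, takes a point from camera to tool coordinates, whose origin is the TCP and whose axes are the flange's). Camera axes: x right, y down, z forward; pixel columns grow to the right and rows downward; lengths in m; the calibration is good to about 2 mm. The wrist camera is an equidistant fisheye: a pixel r from the principal point sees the ray r / f radians off the axis. A picture is of the moment at which its call begins: read the wrist's pose just before it. calibration takes no time and is no camera call.
- hand_in(): hands the job in; it is judged then, once.
The state is a dict: "t": time; "q": joint angles; "joint_vel": joint speeds; "joint_torque": joint torques, N m; "eef_pos": TCP position; "tool_rot": TCP orientation; "contact_force": force on the tool from outside, world axes, zero at the start; "torque": the same for the moment, N m; "gripper_width": opening from 0.0 (shut) to 1.0 (fully open); "grasp_force": force on a finger pad.
Only numpy, scipy, OpenCV 4.12 (cv2) and the standard library are available. Lean on these libraries where they do the work, as an engineer would, in place of code of your own. Each camera call takes 0.05 s, during which the arm holds its last target. There are 200 camera calls.

## Working session

There is one attempt and no reset: what is moved stays moved. The work goes in short steps, Python scripts to look and compute and a tool call to move; the robot and the scene stay as the last step left them, time stands still between calls to the robot, and variables do not carry over. Pictures are saved under pics/ and viewed, at most 14 in all, crops included, and the job is handed in when it is done.

Besides the shell and the picture viewer there is one more tool, called after "Request:" by a JSON object that holds its "api" and its "payload". drive_tool: Moves the arm, as the interface text tells. Its arguments: {"type":"object","properties":{"increments":{"type":"array","items":{"type":"object","properties":{"claw":{"type":"number"},"dx":{"type":"number"},"dy":{"type":"number"},"dz":{"type":"number"},"wx":{"type":"number"},"wy":{"type":"number"},"wz":{"type":"number"}}}},"newtons":{"type":"number"}},"required":["increments"]}

```bash
ls; mkdir -p pics; python3 - <<'E'
from station import *
import cv2, numpy as np
print(get_obs())
for n in ("top","side"):
    p,d=read_camera(n); cv2.imwrite(f"pics/{n}0.png",p[...,::-1]); np.savez(f"{n}0.npz",p=p,d=d)
    print(n,calibration(n))
print(calibration("wrist"))
E
```

```text
pics
{'t': 0.0, 'q': array([ 1.10888416,  0.47778465,  0.02234744,  1.5564236 , -0.01150321,
        1.10928986, -0.0830831 ]), 'joint_vel': array([-5.50995873e-04, -6.56522896e-04,  2.87899957e-04, -5.60577879e-05,
        8.74501029e-04, -1.18552268e-03,  1.61512571e-03]), 'joint_torque': array([ 5.81563181e-04, -5.96450222e+01,  1.60863485e+00, -2.81197232e+01,
        1.25666810e-02,  9.38805286e-03,  1.49435323e-05]), 'eef_pos': array([ 0.23365602, -0.63265576,  0.22934798]), 'tool_rot': array([-8.60706196e-04,  9.84389812e-01,  1.75999739e-01, -2.20877535e-04]), 'contact_force': array([-0.37702497, -0.47319629,  0.74916369]), 'torque': array([-0.00308404,  0.04764262, -0.01419732]), 'grasp_force': 0.0, 'gripper_width': 1.0031917812459408}
top {'intrinsics': array([[408.33396764,   0.        , 288.80058986],
       [  0.        , 408.33396764, 210.64268244],
       [  0.        ,   0.        ,   1.        ]]), 'R': array([[-0.00766188, -0.99980029, -0.0184573 ],
       [-0.98373794,  0.01084851, -0.17928181],
       [ 0.17944624,  0.01678351, -0.9836246 ]]), 't': array([-0.03086
[... 265 characters left out ...]
3e-04],
       [-1.40659005e-01,  5.48953298e-01, -8.23932837e-01],
       [ 2.05378248e-01, -7.97925657e-01, -5.66687234e-01]]), 't': array([0.47816137, 0.17247715, 1.38854254])}
{'intrinsics': array([[325.1922621 ,   0.        , 277.73719994],
       [  0.        , 325.1922621 , 214.20680597],
       [  0.        ,   0.        ,   1.        ]]), 'mount': array([[ 1.17973061e-04, -9.49574944e-01, -3.13540129e-01,
         8.08420855e-02],
       [ 9.99999788e-01,  3.12957355e-04, -5.71548615e-04,
         3.68967593e-04],
       [ 6.40852934e-04, -3.13539995e-01,  9.49574779e-01,
        -1.42834875e-01],
       [ 0.00000000e+00,  0.00000000e+00,  0.00000000e+00,
         1.00000000e+00]])}
```

View pics/top0.png

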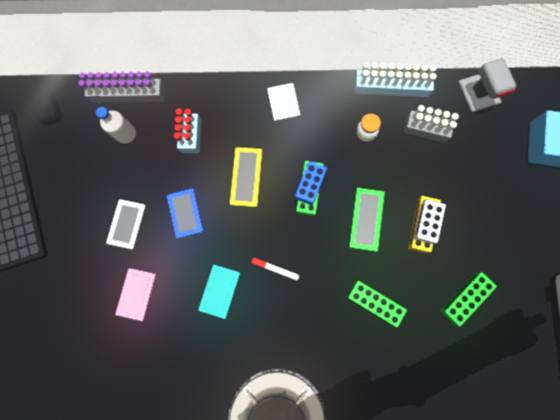

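View pics/side0.png

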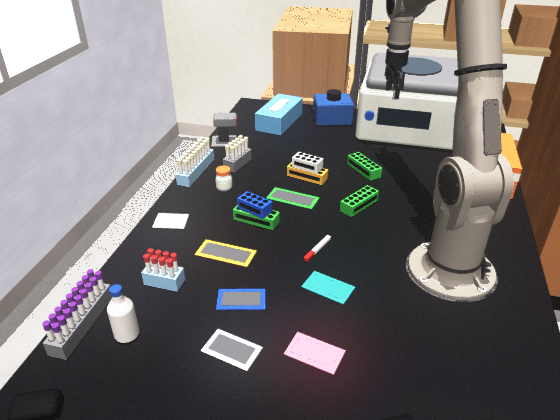

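Top view: the image's left is the robot's left (+y). The blue rack (311,181) sits on green (308,205), and the white rack (431,220) sits on yellow (424,238). Bays: yellow (246,177), green (367,219), blue (184,213), white (126,224).

Possible confusions:
- **Green racks:** (308,205), (377,303) and (470,298). The one meant is farthest left, under blue at (308,205).
- **White bay:** white-bordered (126,224), pink (136,295), turquoise (219,291) and a plain white paper (284,101). I choose (126,224).

I'll measure by colour and depth from both cameras.

```bash
cat > h.py <<'E'
from station import *
import cv2, numpy as np
def world(n,d):
    c=calibration(n);K=c["intrinsics"];v,u=np.mgrid[:d.shape[0],:d.shape[1]]
    P=np.stack([(u-K[0,2])/K[0,0]*d,(v-K[1,2])/K[1,1]*d,d],-1)
    return (P-c["t"])@c["R"]
def masks(p):
    H,S,V=[a.astype(int) for a in cv2.split(cv2.cvtColor(p,cv2.COLOR_RGB2HSV))]
    return dict(yellow=(abs(H-24)<10)&(S>130)&(V>110),green=(abs(H-60)<12)&(S>120)&(V>80),
      blue=(abs(H-111)<10)&(S>130)&(V>80),white=(S<50)&(V>165))
def rect(X):
    (c,wh,a)=cv2.minAreaRect((X[:,:2]*1000).astype(np.float32))
    if wh[0]<wh[1]: a+=90;wh=wh[::-1]
    return np.round(c,1),np.round(wh,1),round((a+90)%180-90,1)
def hull_fill(m):
    return m
E
cat > m.py <<'E'
from h import *
for n in ("top","side"):
    f=np.load(n+"0.npz");W=world(n,f["d"]);ok=f["d"]>0
    for col,m in masks(f["p"]).items():
        k,l,s,_=cv2.connectedComponentsWithStats((m&ok).astype(np.uint8),connectivity=8)
        for i in range(1,k):
            if s[i,4]<60: continue
            X=W[l==i]
            if not(.2<np.median(X[:,0])<.95 and abs(np.median(X[:,1]))<.65): continue
            z=np.percentile(X[:,2],[5,50,90,97])*1000
            T=X[X[:,2]>z[2]/1000-.008]
            print(n,col,s[i,:4],s[i,4],"z",z.round(1),"all",*rect(X),"top",*rect(T))
E
python3 m.py; python3 - <<'E'
import cv2
a=cv2.imread('pics/top0.png')
cv2.imwrite('pics/crop1.png',cv2.resize(a[150:260,280:460],None,fx=4.4,fy=4.4,interpolation=cv2.INTER_CUBIC))
E
```

```text
top yellow [362 114  18  17] 250 z [72.1 74.9 77.5 78.9] all [ 766.7 -258.3] [76.7 47.1] -20.0 top [ 754.4 -253.5] [46.8 45.4] -1.8
top yellow [230 147  32  60] 702 z [-1.2  3.3  6.3  7.5] all [631.5  84.1] [169.1  78.4] -4.3 top [631.1  84.2] [168.4  78.1] -4.6
top yellow [417 195  24  20] 106 z [-0.5 38.7 42.8 44.5] all [ 549.9 -400.8] [87.2 38.4] -60.4 top [ 544.9 -393.3] [70.  35.7] -59.2
top yellow [409 239  24  14] 173 z [ 1.5 39.1 42.1 44.3] all [ 429.4 -384. ] [65.6 25.4] 80.8 top [ 430.4 -376.5] [49.8 21.6] 75.1
top green [349 187  36  65] 810 z [-1.5  3.5  6.3  7.7] all [ 507.6 -246.3] [169.8  80.4] -9.0 top [ 507.5 -245.9] [169.5  79.6] -9.0
top green [296 193  23  23] 231 z [-0.3 38.6 42.4 43.2] all [552.5 -84.8] [66.1 56.6] -9.5 top [545.2 -82.8] [50.3 50.2] -9.8
top green [441 272  56  55] 1158 z [ 0.5 39.8 42.7 43.9] all [ 295.3 -501.1] [157.6  68.3] -45.8 top [ 295.3 -489.3] [140.8  51.9] -45.8
top green [348 280  60  48] 1051 z [ 0.4 39.7 42.6 43.8] all [ 284.2 -262.2] [153.3  57.4] 58.5 top [ 285.5 -255.4] [140.   50.3] 58.4
top blue [ 95 106  13  12] 118 z [ -0.9 1
[... 4617 characters left out ...]
[101.8  48. ] 5.2 top [745.1 247.2] [75.1 33. ] -1.4
side white [ 72 280  37  48] 313 z [40.8 47.5 68.9 73.9] all [869.2 399.4] [150.   34.5] 88.7 top [864.5 401.4] [120.2  13.3] 89.6
side white [107 296  29  47] 990 z [ 10.7  78.  111.7 123.3] all [751.3 440.3] [57.1 44.7] 37.9 top [754.8 436.7] [43.4 31.2] 42.9
side white [ 63 318  12  23] 93 z [41.7 46.1 68.2 72.8] all [865.2 486.6] [67.1 22.9] -63.5 top [864.1 479.1] [9.3 4.3] 43.8
side white [201 329  62  42] 974 z [-0.5  2.8  5.   6.5] all [499.3 411. ] [129.6  80.1] -12.4 top [499. 412.] [129.   78.1] -12.8
side white [284 332  61  42] 1286 z [0.3 3.3 5.6 6.6] all [310.3 374.9] [123.2  77.6] -11.8 top [310.3 374.9] [123.2  77.6] -11.8
```

View pics/crop1.png

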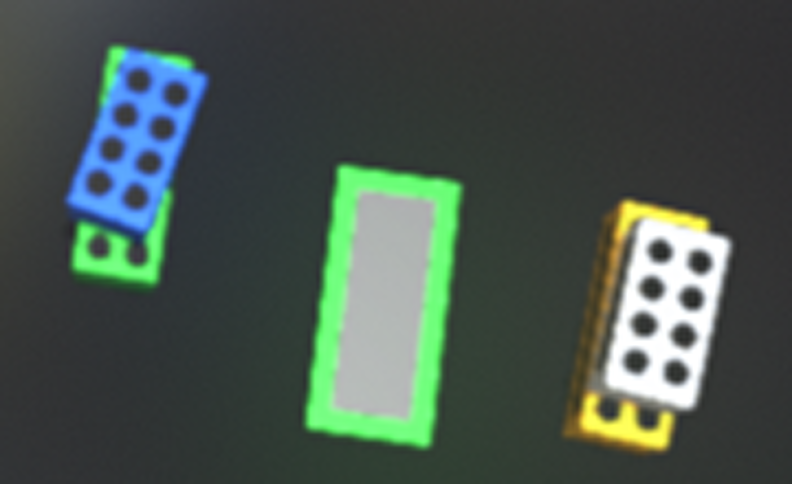

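The crop confirms blue lies on the leftmost green rack and white lies on yellow, both askew. The bay and rack positions agree between the two views to about 2–3 mm. First reach is white.

```bash
cat >> h.py <<'E'
from scipy.spatial.transform import Rotation as Rn
def go(x,y,z,th,o=None):
    """print tool-axis shift (mm) and turns (deg) to a target pointing down; shift first, then turn"""
    o=o or get_obs();q=o["tool_rot"];R=Rn.from_quat([q[1],q[2],q[3],q[0]]).as_matrix()
    d=R.T@(np.array([x,y,z])/1000-o["eef_pos"])*1000
    c,s=np.cos(np.radians(th)),np.sin(np.radians(th))
    T=np.array([[c,s,0],[s,-c,0],[0,0,-1.]])
    w=np.degrees(Rn.from_matrix(R.T@T).as_rotvec())
    print("t",round(o["t"],2),"pos",(o["eef_pos"]*1000).round(1),"th",round(np.degrees(np.arctan2(R[1,0],R[0,0])),1),
      "F",o["contact_force"].round(1),"grip",round(o["grasp_force"],1),round(o["gripper_width"],3),"\n shift",d.round(1),"turn",w.round(1))
E
python3 - <<'E'
from h import *
import station; print([k for k in dir(station) if not k.startswith('_')], station.__dict__.get('finger_overhang'))
go(488,-392,200,-16.5)
E
```

```text
['PlanningError', 'calibration', 'finger_overhang', 'get_obs', 'hand_in', 'read_camera'] 0.025
t 0.1 pos [ 233.7 -632.7  229.4] th 20.3 F [-0.6 -0.3  1.1] grip 0.0 1.005 
 shift [ 322.  -137.6   29.6] turn [-0.1  0.  36.8]
```

Request:
{"api": "drive_tool", "payload": {"increments": [{"claw":0.085,"dx":0.04,"dy":-0.017,"dz":0.004},{"dx":0.04,"dy":-0.017,"dz":0.004},{"dx":0.04,"dy":-0.017,"dz":0.004},{"dx":0.04,"dy":-0.017,"dz":0.004},{"dx":0.04,"dy":-0.017,"dz":0.004},{"dx":0.04,"dy":-0.017,"dz":0.004},{"dx":0.04,"dy":-0.017,"dz":0.004},{"dx":0.042,"dy":-0.018,"dz":0.002},{"wz":9.2},{"wz":9.2},{"wz":9.2},{"wz":9.2},{},{}], "newtons": 40}}

```text
schema error: expected keys claw, dx, dy, dz, wx, wy, wz
```

```bash
cat >> h.py <<'E'
def wrist(name,box=None):
    """wrist view: world point per pixel"""
    o=get_obs();p,d=read_camera("wrist");c=calibration("wrist");K=c["intrinsics"]
    q=o["tool_rot"];R=Rn.from_quat([q[1],q[2],q[3],q[0]]).as_matrix()
    v,u=np.mgrid[:d.shape[0],:d.shape[1]];a=(u-K[0,2])/K[0,0];b=(v-K[1,2])/K[1,1];r=np.hypot(a,b)+1e-9
    t=np.tan(np.minimum(r,1.5))/r
    P=np.stack([a*t*d,b*t*d,d],-1)@c["mount"][:3,:3].T+c["mount"][:3,3]
    cv2.imwrite(f"pics/{name}.png",p[...,::-1])
    return p,d,P@R.T+o["eef_pos"]
def find(p,d,W,cols,zmin=-.1,amin=300):
    for col in cols:
        k,l,s,_=cv2.connectedComponentsWithStats((masks(p)[col]&(d>0)).astype(np.uint8),connectivity=8)
        for i in range(1,k):
            if s[i,4]<amin: continue
            X=W[l==i];z=np.percentile(X[:,2],[5,50,90])*1000;T=X[X[:,2]>z[2]/1000-.008]
            print(col,s[i,:4],s[i,4],"z",z.round(1),"top",*rect(T))
E
python3 - <<'E'
from h import *
p,d,W=wrist("w1"); find(p,d,W,["white","yellow"])
go(488,-392,68,-16.5)
E
```

```text
white [405 126 155 192] 8793 z [201.7 213.7 217.6] top [ 304.4 -733.5] [138.4  65.5] -23.3
white [473 187  87 205] 9852 z [256.  263.5 264.5] top [ 262.7 -772.6] [135.4  79.3] 54.2
white [ 10 358  41  58] 622 z [-754.5 -750.4 -746.5] top [-1104.2   113.8] [2980.4  112.2] -24.9
white [402 376  51  44] 1301 z [255.1 260.1 264.1] top [ 207.7 -723.5] [94.5 27. ] 48.8
yellow [103 376  52  44] 1499 z [118.3 119.2 120. ] top [  33.7 -563.1] [402.9  62.5] -8.9
t 0.15 pos [ 233.7 -632.8  229.6] th 20.3 F [-0.3 -0.9  0.1] grip 0.0 0.998 
 shift [ 322.  -137.5  161.7] turn [-0.1  0.  36.8]
```

View pics/w1.png

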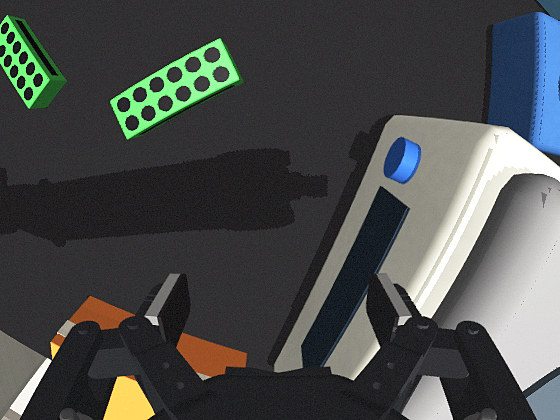

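The move was refused because each row needs all seven keys, so the arm is still at its start. The picture shows the start surroundings: a balance beside the fingers, and green decoys at (180,85) and (30,60).

Request:
{"api": "drive_tool", "payload": {"increments": [{"claw":0.085,"dx":0.04,"dy":-0.017,"dz":0.004,"wx":0,"wy":0,"wz":0},{"claw":0.085,"dx":0.04,"dy":-0.017,"dz":0.004,"wx":0,"wy":0,"wz":0},{"claw":0.085,"dx":0.04,"dy":-0.017,"dz":0.004,"wx":0,"wy":0,"wz":0},{"claw":0.085,"dx":0.04,"dy":-0.017,"dz":0.004,"wx":0,"wy":0,"wz":0},{"claw":0.085,"dx":0.04,"dy":-0.017,"dz":0.004,"wx":0,"wy":0,"wz":0},{"claw":0.085,"dx":0.04,"dy":-0.017,"dz":0.004,"wx":0,"wy":0,"wz":0},{"claw":0.085,"dx":0.04,"dy":-0.017,"dz":0.004,"wx":0,"wy":0,"wz":0},{"claw":0.085,"dx":0.042,"dy":-0.018,"dz":0.002,"wx":0,"wy":0,"wz":0},{"claw":0.085,"dx":0,"dy":0,"dz":0,"wx":0,"wy":0,"wz":9.2},{"claw":0.085,"dx":0,"dy":0,"dz":0,"wx":0,"wy":0,"wz":9.2},{"claw":0.085,"dx":0,"dy":0,"dz":0,"wx":0,"wy":0,"wz":9.2},{"claw":0.085,"dx":0,"dy":0,"dz":0,"wx":0,"wy":0,"wz":9.2},{"claw":0.085,"dx":0,"dy":0,"dz":0,"wx":0,"wy":0,"wz":0}], "newtons": 40}}

```text
t: 1.78
eef_pos: [0.4884, -0.3929, 0.2]
tool_rot: [-0.0, 0.99, -0.143, -0.0]
contact_force: [0.2, -0.3, 0.3]
gripper_width: 0.993
grasp_force: 0.0
```

```bash
python3 - <<'E'
from h import *
p,d,W=wrist("w2"); find(p,d,W,["white","yellow"])
go(488,-392,68,-16.5)
E
```

```text
white [61  0 43 29] 585 z [34.2 45.6 52.7] top [ 733.8 -254.4] [44.3 15.6] -86.2
white [119 145  64 119] 4379 z [2.5 3.7 4.6] top [ 507.6 -244.5] [139.7  50.8] -9.0
white [246 144  61 116] 4237 z [77.8 79.2 80.1] top [ 489.6 -392. ] [99.5 49.6] -16.3
yellow [42  0 35 18] 454 z [73.1 74.4 75.5] top [ 742.  -244.6] [47.9 18.6] 57.3
t 1.82 pos [ 488.4 -393.   200.1] th -16.3 F [ 0.1  0.2 -0.5] grip 0.0 0.996 
 shift [ -0.6  -0.8 132.1] turn [0.  0.  0.2]
```

View pics/w2.png

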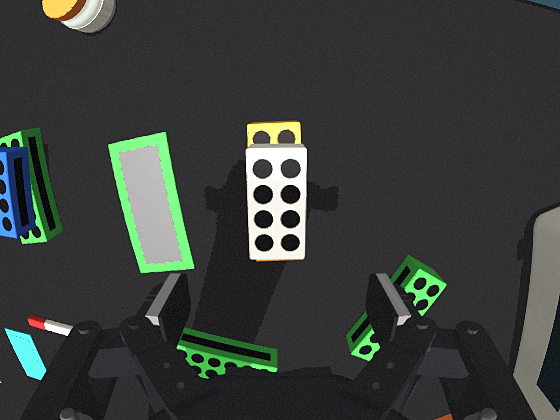

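The wrist view shows the white rack centred at (275,203), at (489,-392) with its top at 79 mm, lined up with the gripper. The yellow rack peeks out above it at (274,135). Descend and grip.

Request:
{"api": "drive_tool", "payload": {"increments": [{"claw":0.085,"dx":0,"dy":-0.001,"dz":0.04,"wx":0,"wy":0,"wz":0},{"claw":0.085,"dx":0,"dy":0,"dz":0.04,"wx":0,"wy":0,"wz":0},{"claw":0.085,"dx":0,"dy":0,"dz":0.03,"wx":0,"wy":0,"wz":0},{"claw":0.085,"dx":0,"dy":0,"dz":0.021,"wx":0,"wy":0,"wz":0},{"claw":0.085,"dx":0,"dy":0,"dz":0,"wx":0,"wy":0,"wz":0},{"claw":0.04,"dx":0,"dy":0,"dz":0,"wx":0,"wy":0,"wz":0},{"claw":0.04,"dx":0,"dy":0,"dz":0,"wx":0,"wy":0,"wz":0},{"claw":0.04,"dx":0,"dy":0,"dz":0,"wx":0,"wy":0,"wz":0},{"claw":0.04,"dx":0,"dy":0,"dz":0,"wx":0,"wy":0,"wz":0},{"claw":0.04,"dx":0,"dy":0,"dz":0,"wx":0,"wy":0,"wz":0},{"claw":0.04,"dx":0,"dy":0,"dz":0,"wx":0,"wy":0,"wz":0}], "newtons": 40}}

```text
t: 3.2
eef_pos: [0.4896, -0.3927, 0.0709]
tool_rot: [0.0, 0.99, -0.144, 0.001]
contact_force: [-0.2, 0.8, 6.1]
gripper_width: 0.569
grasp_force: 41.4
```

Request:
{"api": "drive_tool", "payload": {"increments": [{"claw":0.04,"dx":0,"dy":0,"dz":-0.01,"wx":0,"wy":0,"wz":0},{"claw":0.04,"dx":0,"dy":0,"dz":-0.03,"wx":0,"wy":0,"wz":0},{"claw":0.04,"dx":0,"dy":0,"dz":-0.04,"wx":0,"wy":0,"wz":0},{"claw":0.04,"dx":0,"dy":0,"dz":-0.04,"wx":0,"wy":0,"wz":0},{"claw":0.04,"dx":0,"dy":0,"dz":-0.02,"wx":0,"wy":0,"wz":0},{"claw":0.04,"dx":0,"dy":0,"dz":0,"wx":0,"wy":0,"wz":0}]}}

```text
t: 3.95
eef_pos: [0.4895, -0.3928, 0.2115]
tool_rot: [0.001, 0.99, -0.144, 0.002]
contact_force: [-0.1, 0.3, -1.7]
gripper_width: 0.568
grasp_force: 41.8
```

```bash
python3 - <<'E'
from h import *
p,d,W=wrist("w3"); find(p,d,W,["white","yellow"])
go(500.5,412,210,-12.5)
E
```

```text
white [67  0 42 33] 554 z [34.1 46.7 53.3] top [ 735.3 -255.4] [47.7 18.4] -81.1
white [123 146  62 116] 4099 z [2.4 3.6 4.6] top [ 507.5 -244.4] [139.2  50.3] -9.0
white [221 184 114 177] 11285 z [218.7 219.8 220.5] top [ 489.3 -392.7] [100.1  50.1] -16.3
white [ 48 320  47  19] 344 z [ 8.8 13.1 14.3] top [369.6 -14.5] [91.6 15.5] 68.2
yellow [49  0 36 22] 591 z [73.2 74.3 75.4] top [ 743.8 -246.4] [47.9 23.5] 57.9
yellow [248 122  53  48] 807 z [19.4 39.  40.2] top [ 534.9 -402.9] [49.8 44.8] 76.0
t 4.0 pos [ 488.8 -392.2  209.8] th -16.5 F [ 0.1 -0.5 -1.6] grip 41.8 0.572 
 shift [-2.175e+02 -7.743e+02 -7.000e-01] turn [ 0.  -0.1 -4. ]
```

View pics/w3.png

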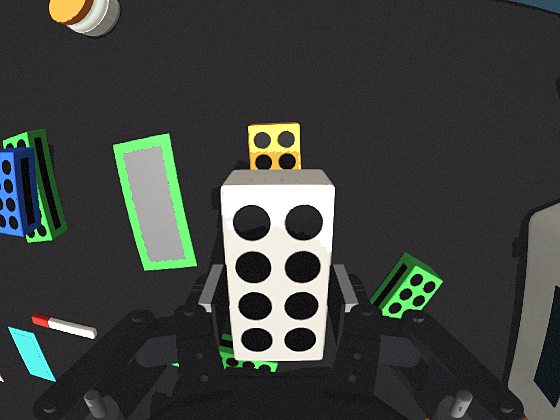

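The white rack is held level, its top at (277,270), with its centre under the TCP and its underside 30 mm below. Carry it to the white bay.

Request:
{"api": "drive_tool", "payload": {"increments": [{"claw":0.04,"dx":-0.0068,"dy":-0.0242,"dz":0,"wx":0,"wy":0,"wz":0},{"claw":0.04,"dx":-0.0136,"dy":-0.0484,"dz":0,"wx":0,"wy":0,"wz":0},{"claw":0.04,"dx":-0.0136,"dy":-0.0484,"dz":0,"wx":0,"wy":0,"wz":0},{"claw":0.04,"dx":-0.0136,"dy":-0.0484,"dz":0,"wx":0,"wy":0,"wz":0},{"claw":0.04,"dx":-0.0136,"dy":-0.0484,"dz":0,"wx":0,"wy":0,"wz":0},{"claw":0.04,"dx":-0.0136,"dy":-0.0484,"dz":0,"wx":0,"wy":0,"wz":0},{"claw":0.04,"dx":-0.0136,"dy":-0.0484,"dz":0,"wx":0,"wy":0,"wz":0},{"claw":0.04,"dx":-0.0136,"dy":-0.0484,"dz":0,"wx":0,"wy":0,"wz":0},{"claw":0.04,"dx":-0.0136,"dy":-0.0484,"dz":0,"wx":0,"wy":0,"wz":0},{"claw":0.04,"dx":-0.0136,"dy":-0.0484,"dz":0,"wx":0,"wy":0,"wz":0},{"claw":0.04,"dx":-0.0136,"dy":-0.0484,"dz":0,"wx":0,"wy":0,"wz":0},{"claw":0.04,"dx":-0.0136,"dy":-0.0484,"dz":0,"wx":0,"wy":0,"wz":0},{"claw":0.04,"dx":-0.0136,"dy":-0.0484,"dz":0,"wx":0,"wy":0,"wz":0},{"claw":0.04,"dx":-0.0136,"dy":-0.0484,"dz":0,"wx":0,"wy":0,"wz":0},{"claw":0.04,"dx":-0.0136,"dy":-0.0484,"dz":0,"wx":0,"wy":0,"wz":0},{"claw":0.04,"dx":-0.0136,"dy":-0.0484,"dz":0,"wx":0,"wy":0,"wz":0},{"claw":0.04,"dx":-0.0068,"dy":-0.0242,"dz":0,"wx":0,"wy":0,"wz":0},{"claw":0.04,"dx":0,"dy":0,"dz":0,"wx":0,"wy":0,"wz":-4},{"claw":0.04,"dx":0,"dy":0,"dz":0,"wx":0,"wy":0,"wz":0},{"claw":0.04,"dx":0,"dy":0,"dz":0,"wx":0,"wy":0,"wz":0}]}}

```text
t: 6.5
eef_pos: [0.5004, 0.4112, 0.2083]
tool_rot: [0.001, 0.994, -0.11, -0.001]
contact_force: [-0.3, -0.8, -1.0]
gripper_width: 0.568
grasp_force: 41.8
```

```bash
python3 - <<'E'
from h import *
p,d,W=wrist("w4"); find(p,d,W,["white","blue","yellow"])
go(500.5,412,34,-12.5); print(get_obs()["q"].round(2))
E
```

```text
white [375  84  67  96] 3400 z [2.1 3.4 4.4] top [529.1 252.2] [99.9 50. ] 14.7
white [242 128  70  42] 1954 z [1.8 3.2 4.3] top [539.7 403.6] [75.5 44.2] 78.3
white [221 184 117 177] 11564 z [215.2 216.5 217.2] top [500.1 411. ] [100.5  49.8] -12.4
white [533 338  27  31] 453 z [10.9 12.2 21.1] top [ 70.9 -54.9] [109.4  41.2] 58.3
blue [360  70  93 124] 2923 z [1.3 3.1 4.1] top [528.7 251.2] [126.3  76.7] 14.6
yellow [480   0  54 102] 1691 z [1.1 2.9 4.1] top [617.9  84.7] [139.   80.2] -4.1
t 6.55 pos [500.5 411.3 208.7] th -12.6 F [ 0.5 -1.  -1.6] grip 41.8 0.57 
 shift [-1.000e-01 -9.000e-01  1.747e+02] turn [ 0.1  0.  -0.1]
[-0.56  0.47 -0.3   1.63  0.16  1.07 -2.7 ]
```

Request:
{"api": "drive_tool", "payload": {"increments": [{"claw":0.04,"dx":0,"dy":-0.001,"dz":0.03,"wx":0,"wy":0,"wz":0},{"claw":0.04,"dx":0,"dy":0,"dz":0.04,"wx":0,"wy":0,"wz":0},{"claw":0.04,"dx":0,"dy":0,"dz":0.04,"wx":0,"wy":0,"wz":0},{"claw":0.04,"dx":0,"dy":0,"dz":0.04,"wx":0,"wy":0,"wz":0},{"claw":0.04,"dx":0,"dy":0,"dz":0.015,"wx":0,"wy":0,"wz":0},{"claw":0.04,"dx":0,"dy":0,"dz":0.006,"wx":0,"wy":0,"wz":0},{"claw":0.04,"dx":0,"dy":0,"dz":0,"wx":0,"wy":0,"wz":0},{"claw":0.04,"dx":0,"dy":0,"dz":0.002,"wx":0,"wy":0,"wz":0},{"claw":0.04,"dx":0,"dy":0,"dz":0,"wx":0,"wy":0,"wz":0}]}}

```text
t: 7.68
eef_pos: [0.5011, 0.4134, 0.0372]
tool_rot: [-0.0, 0.994, -0.109, 0.001]
contact_force: [-0.5, 0.5, -2.0]
gripper_width: 0.567
grasp_force: 41.8
```

Request:
{"api": "drive_tool", "payload": {"increments": [{"claw":0.04,"dx":0,"dy":0,"dz":0.001,"wx":0,"wy":0,"wz":0},{"claw":0.04,"dx":0,"dy":0,"dz":0.001,"wx":0,"wy":0,"wz":0},{"claw":0.04,"dx":0,"dy":0,"dz":0.001,"wx":0,"wy":0,"wz":0},{"claw":0.04,"dx":0,"dy":0,"dz":0,"wx":0,"wy":0,"wz":0}]}}

```text
t: 8.18
eef_pos: [0.5008, 0.4133, 0.0349]
tool_rot: [0.0, 0.994, -0.109, 0.0]
contact_force: [-3.3, -2.8, 10.7]
gripper_width: 0.565
grasp_force: 43.0
```

Contact is at 11 N. Release and rise.

Request:
{"api": "drive_tool", "payload": {"increments": [{"claw":0.055,"dx":0,"dy":0,"dz":0,"wx":0,"wy":0,"wz":0},{"claw":0.085,"dx":0,"dy":0,"dz":0,"wx":0,"wy":0,"wz":0},{"claw":0.085,"dx":0,"dy":0,"dz":0,"wx":0,"wy":0,"wz":0},{"claw":0.085,"dx":0,"dy":0,"dz":0,"wx":0,"wy":0,"wz":0},{"claw":0.085,"dx":0,"dy":0,"dz":-0.02,"wx":0,"wy":0,"wz":0},{"claw":0.085,"dx":0,"dy":0,"dz":-0.03,"wx":0,"wy":0,"wz":0},{"claw":0.085,"dx":0,"dy":0,"dz":-0.04,"wx":0,"wy":0,"wz":0},{"claw":0.085,"dx":0,"dy":0,"dz":-0.04,"wx":0,"wy":0,"wz":0},{"claw":0.085,"dx":0,"dy":0,"dz":-0.035,"wx":0,"wy":0,"wz":0},{"claw":0.085,"dx":0,"dy":0,"dz":0,"wx":0,"wy":0,"wz":0}]}}

```text
t: 9.43
eef_pos: [0.5022, 0.4148, 0.2034]
tool_rot: [-0.003, 0.994, -0.109, 0.003]
contact_force: [0.1, -0.1, 0.1]
gripper_width: 0.997
grasp_force: 0.0
```

```bash
python3 - <<'E'
from h import *
p,d,W=wrist("w5"); find(p,d,W,["white","blue"])
f=np.load("top0.npz")
p,d=read_camera("top"); cv2.imwrite("pics/top1.png",p[...,::-1])
find(p,d,world("top",d),["white","blue","yellow","green"],amin=400)
go(594,-92,200,-22)
E
```

```text
white [494   0  40  95] 974 z [2.  3.3 4.3] top [622.1  86.3] [122.1  50.8] -4.3
white [381  86  68  97] 3454 z [2.2 3.4 4.4] top [529.2 252.4] [99.7 50.3] 14.6
white [247 130  71 115] 5739 z [ 2.2 42.3 43.9] top [500.9 413.7] [99.5 50.5] -12.6
white [311 280  57  75] 3460 z [2.2 3.3 4.2] top [312.  374.3] [123.4  73.1] -12.8
white [537 342  23  23] 359 z [10.7 12.1 19.4] top [ 90.2 -29.8] [76.7 42.9] 66.1
blue [366  72  94 125] 2963 z [1.5 3.1 4.1] top [528.6 251.1] [126.6  77.2] 14.8
white [  0   2 560  90] 35588 z [-758.8 -750.2 -742.4] top [1266.7   35.1] [2823.9  904. ] 89.8
white [267  83  33  38] 914 z [0.8 5.5 8.5] top [851.2 -21.7] [104.2  77.6] 11.6
white [236 153  20  48] 774 z [0.9 4.  6.9] top [629.7  83.9] [136.8  46. ] -4.4
white [  0 190  39  82] 1594 z [660.3 698.4 714.8] top [360.9 213.5] [36.9 28.9] 87.0
white [173 195  23  37] 561 z [0.7 4.  6.6] top [529.4 251.2] [96.7 45.6] 15.1
white [356 194  23  51] 854 z [1.  4.3 7.1] top [ 507.1 -245.6] [136.3  47.4] -9.6
white [105 199  40  50] 906 z [ 0.6 40.3 45.1] top [500.4 411.9] [99.4 50.8] -12.2
white [  1 262 155 1
[... 260 characters left out ...]
8 z [ 2.8 79.5 82.3] top [593.6 -92.5] [100.2  49.7] -21.9
blue [166 188  37  51] 634 z [-1.7  3.4  6.3] top [529.4 252. ] [128.9  78.6] 14.8
yellow [230 147  32  60] 705 z [-1.3  3.4  6.2] top [630.8  83.9] [169.7  77.9] -4.2
yellow [409 195  32  58] 1012 z [ 1.3 39.7 42.6] top [ 488.5 -391.5] [141.3  51. ] -14.1
green [349 187  36  65] 798 z [-1.6  3.5  6.2] top [ 507.8 -245.9] [169.6  79.5] -9.2
green [441 272  56  55] 1155 z [ 0.8 39.8 42.5] top [ 295.8 -489.4] [140.9  50.6] -45.9
green [348 280  60  48] 1041 z [ 0.2 39.8 42.5] top [ 285.5 -255.4] [140.6  50.2] 58.4
t 9.53 pos [500.7 413.1 199.3] th -12.5 F [-0.2  0.8 -0.5] grip 0.0 0.996 
 shift [200.6 472.8  -1. ] turn [-0.1 -0.   9.5]
```

White now sits at (500.4, 411.9), matching its bay, and yellow is free at (488.5,-391.5), -14°. Next is blue.

Request:
{"api": "drive_tool", "payload": {"increments": [{"claw":0.085,"dx":0.0168,"dy":0.0394,"dz":0,"wx":0,"wy":0,"wz":0},{"claw":0.085,"dx":0.0168,"dy":0.0394,"dz":0,"wx":0,"wy":0,"wz":0},{"claw":0.085,"dx":0.0168,"dy":0.0394,"dz":0,"wx":0,"wy":0,"wz":0},{"claw":0.085,"dx":0.0168,"dy":0.0394,"dz":0,"wx":0,"wy":0,"wz":0},{"claw":0.085,"dx":0.0168,"dy":0.0394,"dz":0,"wx":0,"wy":0,"wz":0},{"claw":0.085,"dx":0.0168,"dy":0.0394,"dz":0,"wx":0,"wy":0,"wz":0},{"claw":0.085,"dx":0.0168,"dy":0.0394,"dz":0,"wx":0,"wy":0,"wz":0},{"claw":0.085,"dx":0.0168,"dy":0.0394,"dz":0,"wx":0,"wy":0,"wz":0},{"claw":0.085,"dx":0.0168,"dy":0.0394,"dz":0,"wx":0,"wy":0,"wz":0},{"claw":0.085,"dx":0.0168,"dy":0.0394,"dz":0,"wx":0,"wy":0,"wz":0},{"claw":0.085,"dx":0.0168,"dy":0.0394,"dz":0,"wx":0,"wy":0,"wz":0},{"claw":0.085,"dx":0.0168,"dy":0.0394,"dz":0,"wx":0,"wy":0,"wz":0},{"claw":0.085,"dx":0,"dy":0,"dz":0,"wx":0,"wy":0,"wz":9.5},{"claw":0.085,"dx":0,"dy":0,"dz":0,"wx":0,"wy":0,"wz":0},{"claw":0.085,"dx":0,"dy":0,"dz":0,"wx":0,"wy":0,"wz":0}]}}

```text
t: 11.4
eef_pos: [0.5945, -0.0911, 0.1977]
tool_rot: [-0.0, 0.982, -0.189, -0.001]
contact_force: [0.3, 0.2, -0.1]
gripper_width: 0.995
grasp_force: 0.0
```

```bash
python3 - <<'E'
from h import *
p,d,W=wrist("w6"); find(p,d,W,["blue","green"])
go(594,-92,69,-22)
E
```

```text
blue [248 144  62 117] 4532 z [72.1 79.2 80.1] top [594.2 -91.9] [99.8 50. ] -21.6
blue [ 42 272  74  57] 842 z [1.7 3.4 4.3] top [557.7 129. ] [347.6 107.8] -82.2
green [239 123  56  58] 373 z [ 0.5 38.4 39.9] top [636.7 -98.8] [50.3 44.2] 80.2
green [390 135  65 141] 3127 z [1.6 3.1 4. ] top [ 505.8 -245.2] [168.1  77.3] -9.2
green [538 266  22  52] 406 z [ 1.4 12.2 38.6] top [ 264.  -434.2] [47.7 25.8] 0.2
t 11.45 pos [594.6 -91.1 197.9] th -21.8 F [ 0.4  0.3 -0.3] grip 0.0 1.001 
 shift [-1.000e-01  1.100e+00  1.289e+02] turn [-0.   0.1  0.2]
```

Request:
{"api": "drive_tool", "payload": {"increments": [{"claw":0.085,"dx":0,"dy":0.001,"dz":0.04,"wx":0,"wy":0,"wz":0},{"claw":0.085,"dx":0,"dy":0,"dz":0.04,"wx":0,"wy":0,"wz":0},{"claw":0.085,"dx":0,"dy":0,"dz":0.03,"wx":0,"wy":0,"wz":0},{"claw":0.085,"dx":0,"dy":0,"dz":0.018,"wx":0,"wy":0,"wz":0},{"claw":0.085,"dx":0,"dy":0,"dz":0,"wx":0,"wy":0,"wz":0},{"claw":0.04,"dx":0,"dy":0,"dz":0,"wx":0,"wy":0,"wz":0},{"claw":0.04,"dx":0,"dy":0,"dz":0,"wx":0,"wy":0,"wz":0},{"claw":0.04,"dx":0,"dy":0,"dz":0,"wx":0,"wy":0,"wz":0},{"claw":0.04,"dx":0,"dy":0,"dz":0,"wx":0,"wy":0,"wz":0},{"claw":0.04,"dx":0,"dy":0,"dz":0,"wx":0,"wy":0,"wz":0},{"claw":0.04,"dx":0,"dy":0,"dz":0,"wx":0,"wy":0,"wz":0},{"claw":0.04,"dx":0,"dy":0,"dz":-0.01,"wx":0,"wy":0,"wz":0},{"claw":0.04,"dx":0,"dy":0,"dz":-0.03,"wx":0,"wy":0,"wz":0},{"claw":0.04,"dx":0,"dy":0,"dz":-0.04,"wx":0,"wy":0,"wz":0},{"claw":0.04,"dx":0,"dy":0,"dz":-0.04,"wx":0,"wy":0,"wz":0},{"claw":0.04,"dx":0,"dy":0,"dz":-0.02,"wx":0,"wy":0,"wz":0},{"claw":0.04,"dx":0,"dy":0,"dz":0,"wx":0,"wy":0,"wz":0}]}}

```text
t: 13.58
eef_pos: [0.5956, -0.0933, 0.2126]
tool_rot: [-0.0, 0.982, -0.191, 0.002]
contact_force: [-0.5, -0.1, -1.4]
gripper_width: 0.569
grasp_force: 41.7
```

```bash
python3 - <<'E'
from h import *
p,d,W=wrist("w7"); find(p,d,W,["blue","green"])
go(529,252,205,14.8)
E
```

```text
blue [221 171 114 191] 12769 z [199.4 219.6 220.4] top [594.2 -92.9] [100.1  50.1] -21.6
blue [ 48 270  70  74] 931 z [1.3 3.4 4.4] top [569.4 123.2] [355.6 113.6] -75.1
green [239 125  58  47] 1004 z [22.3 39.  40.2] top [636.6 -98.6] [50.  44.8] 79.6
green [384 135  65 138] 2944 z [1.6 3.  4. ] top [ 506.1 -244.8] [167.3  77. ] -9.4
green [533 253  27  62] 570 z [ 1.4 22.5 39.1] top [ 267.1 -440.8] [68.7 36.2] 1.1
green [434 318  67  41] 969 z [ 3.  37.7 39.6] top [ 408.9 -227.7] [382.5  53.9] 26.6
t 13.62 pos [594.6 -93.2 210.8] th -22.0 F [ 0.4  0.2 -2.1] grip 41.7 0.567 
 shift [-190.3 -295.4    5.7] turn [  0.   -0.1 -36.8]
```

Request:
{"api": "drive_tool", "payload": {"increments": [{"claw":0.04,"dx":-0.0106,"dy":-0.0164,"dz":0,"wx":0,"wy":0,"wz":0},{"claw":0.04,"dx":-0.0211,"dy":-0.0328,"dz":0,"wx":0,"wy":0,"wz":0},{"claw":0.04,"dx":-0.0211,"dy":-0.0328,"dz":0,"wx":0,"wy":0,"wz":0},{"claw":0.04,"dx":-0.0211,"dy":-0.0328,"dz":0,"wx":0,"wy":0,"wz":0},{"claw":0.04,"dx":-0.0211,"dy":-0.0328,"dz":0,"wx":0,"wy":0,"wz":0},{"claw":0.04,"dx":-0.0211,"dy":-0.0328,"dz":0,"wx":0,"wy":0,"wz":0},{"claw":0.04,"dx":-0.0211,"dy":-0.0328,"dz":0,"wx":0,"wy":0,"wz":0},{"claw":0.04,"dx":-0.0211,"dy":-0.0328,"dz":0,"wx":0,"wy":0,"wz":0},{"claw":0.04,"dx":-0.0211,"dy":-0.0328,"dz":0,"wx":0,"wy":0,"wz":0},{"claw":0.04,"dx":-0.0106,"dy":-0.0164,"dz":0,"wx":0,"wy":0,"wz":0},{"claw":0.04,"dx":0,"dy":0,"dz":0,"wx":0,"wy":0,"wz":-9.2},{"claw":0.04,"dx":0,"dy":0,"dz":0,"wx":0,"wy":0,"wz":-9.2},{"claw":0.04,"dx":0,"dy":0,"dz":0,"wx":0,"wy":0,"wz":-9.2},{"claw":0.04,"dx":0,"dy":0,"dz":0,"wx":0,"wy":0,"wz":-9.2},{"claw":0.04,"dx":0,"dy":0,"dz":0,"wx":0,"wy":0,"wz":0},{"claw":0.04,"dx":0,"dy":0,"dz":0,"wx":0,"wy":0,"wz":0}]}}

```text
t: 15.62
eef_pos: [0.5289, 0.2515, 0.2099]
tool_rot: [0.0, 0.992, 0.127, -0.0]
contact_force: [0.4, -0.9, -1.4]
gripper_width: 0.567
grasp_force: 41.7
```

```bash
python3 - <<'E'
from h import *
p,d,W=wrist("w8"); find(p,d,W,["blue","white"])
go(529,252,34,14.8)
E
```

```text
blue [221 127 114 235] 14271 z [  3.1 216.8 217.7] top [527.4 250.8] [100.5  50.1] 15.0
white [308   0  56  35] 695 z [42.9 44.3 45.2] top [716.  242.7] [48.9 31. ] 88.1
white [515   0  39  59] 1894 z [3.4 5.  6.1] top [846.3 -22.8] [92.9 82.7] 13.6
white [400  78  51 116] 1435 z [2.2 3.3 4.4] top [631.   91.7] [139.1  36.6] -4.6
white [124 114  62 119] 1689 z [1.9 3.3 4.4] top [499.7 411.5] [126.5  73.9] -11.8
white [ 94 131  64 101] 2419 z [41.8 43.3 44.2] top [500.8 413.4] [100.   50.5] -12.2
white [254 139  47  32] 506 z [2.2 3.5 4.5] top [560.8 260.4] [49.7 34.3] -75.6
white [126 268  64  50] 1721 z [2.3 3.5 4.4] top [330.3 370.8] [87.8 71.4] -12.9
t 15.68 pos [529.  251.6 210. ] th 14.6 F [ 0.2 -0.3 -1.5] grip 41.7 0.57 
 shift [  0.2  -0.5 176. ] turn [ 0.   0.  -0.2]
```

Request:
{"api": "drive_tool", "payload": {"increments": [{"claw":0.04,"dx":0.001,"dy":0,"dz":0.03,"wx":0,"wy":0,"wz":0},{"claw":0.04,"dx":0,"dy":0,"dz":0.04,"wx":0,"wy":0,"wz":0},{"claw":0.04,"dx":0,"dy":0,"dz":0.04,"wx":0,"wy":0,"wz":0},{"claw":0.04,"dx":0,"dy":0,"dz":0.04,"wx":0,"wy":0,"wz":0},{"claw":0.04,"dx":0,"dy":0,"dz":0.015,"wx":0,"wy":0,"wz":0},{"claw":0.04,"dx":0,"dy":0,"dz":0.006,"wx":0,"wy":0,"wz":0},{"claw":0.04,"dx":0,"dy":0,"dz":0,"wx":0,"wy":0,"wz":0},{"claw":0.04,"dx":0,"dy":0,"dz":0.001,"wx":0,"wy":0,"wz":0},{"claw":0.04,"dx":0,"dy":0,"dz":0.001,"wx":0,"wy":0,"wz":0},{"claw":0.04,"dx":0,"dy":0,"dz":0,"wx":0,"wy":0,"wz":0}]}}

```text
t: 16.92
eef_pos: [0.5303, 0.2521, 0.0377]
tool_rot: [-0.0, 0.992, 0.128, 0.0]
contact_force: [0.9, 0.5, -1.6]
gripper_width: 0.571
grasp_force: 41.8
```

Request:
{"api": "drive_tool", "payload": {"increments": [{"claw":0.04,"dx":0,"dy":0,"dz":0.001,"wx":0,"wy":0,"wz":0},{"claw":0.04,"dx":0,"dy":0,"dz":0.001,"wx":0,"wy":0,"wz":0},{"claw":0.04,"dx":0,"dy":0,"dz":0.001,"wx":0,"wy":0,"wz":0},{"claw":0.04,"dx":0,"dy":0,"dz":0,"wx":0,"wy":0,"wz":0}]}}

```text
t: 17.42
eef_pos: [0.5302, 0.2521, 0.0359]
tool_rot: [0.0, 0.992, 0.128, 0.0]
contact_force: [-5.1, -3.1, 14.8]
gripper_width: 0.565
grasp_force: 43.5
```

Request:
{"api": "drive_tool", "payload": {"increments": [{"claw":0.055,"dx":0,"dy":0,"dz":0,"wx":0,"wy":0,"wz":0},{"claw":0.085,"dx":0,"dy":0,"dz":0,"wx":0,"wy":0,"wz":0},{"claw":0.085,"dx":0,"dy":0,"dz":0,"wx":0,"wy":0,"wz":0},{"claw":0.085,"dx":0,"dy":0,"dz":0,"wx":0,"wy":0,"wz":0},{"claw":0.085,"dx":0,"dy":0,"dz":-0.02,"wx":0,"wy":0,"wz":0},{"claw":0.085,"dx":0,"dy":0,"dz":-0.03,"wx":0,"wy":0,"wz":0},{"claw":0.085,"dx":0,"dy":0,"dz":-0.04,"wx":0,"wy":0,"wz":0},{"claw":0.085,"dx":0,"dy":0,"dz":-0.04,"wx":0,"wy":0,"wz":0},{"claw":0.085,"dx":0,"dy":0,"dz":-0.035,"wx":0,"wy":0,"wz":0},{"claw":0.085,"dx":0,"dy":0,"dz":0,"wx":0,"wy":0,"wz":0}]}}

```text
t: 18.68
eef_pos: [0.5319, 0.2534, 0.2039]
tool_rot: [-0.001, 0.992, 0.129, 0.004]
contact_force: [0.2, 0.3, 0.3]
gripper_width: 1.0
grasp_force: 0.0
```

```bash
python3 - <<'E'
from h import *
p,d=read_camera("top"); cv2.imwrite("pics/top2.png",p[...,::-1])
find(p,d,world("top",d),["blue","yellow","green"],amin=400)
go(583,-89,200,-9.5)
E
```

```text
blue [166 188  37  49] 953 z [ 0.7 40.8 45.6] top [531.5 241.3] [100.8  70.9] 15.3
yellow [230 147  32  60] 718 z [-1.4  3.4  6.2] top [631.   83.9] [168.7  78.3] -4.1
yellow [409 195  32  58] 1008 z [ 0.4 39.6 42.5] top [ 488.3 -391.3] [141.1  50.8] -14.4
green [296 160  28  56] 907 z [-0.4 39.5 42.3] top [589.4 -90.9] [142.   49.9] -10.2
green [349 187  36  65] 796 z [-1.4  3.5  6.6] top [ 507.8 -245.8] [169.7  79.8] -9.5
green [441 272  56  55] 1160 z [ 0.  39.6 42.5] top [ 295.5 -489.4] [140.4  51.3] -45.3
green [348 280  60  48] 1043 z [-0.2 39.7 42.4] top [ 285.5 -255.3] [140.2  50.3] 58.4
t 18.73 pos [530.9 252.6 201.8] th 14.8 F [ 0.2 -0.2 -0.2] grip 0.0 0.992 
 shift [-36.6 343.6   1.4] turn [-0.1 -0.2 24.3]
```

Request:
{"api": "drive_tool", "payload": {"increments": [{"claw":0.085,"dx":-0.0034,"dy":0.0386,"dz":0,"wx":0,"wy":0,"wz":0},{"claw":0.085,"dx":-0.0034,"dy":0.0386,"dz":0,"wx":0,"wy":0,"wz":0},{"claw":0.085,"dx":-0.0034,"dy":0.0386,"dz":0,"wx":0,"wy":0,"wz":0},{"claw":0.085,"dx":-0.0034,"dy":0.0386,"dz":0,"wx":0,"wy":0,"wz":0},{"claw":0.085,"dx":-0.0034,"dy":0.0386,"dz":0,"wx":0,"wy":0,"wz":0},{"claw":0.085,"dx":-0.0034,"dy":0.0386,"dz":0,"wx":0,"wy":0,"wz":0},{"claw":0.085,"dx":-0.0034,"dy":0.0386,"dz":0,"wx":0,"wy":0,"wz":0},{"claw":0.085,"dx":-0.0034,"dy":0.0386,"dz":0,"wx":0,"wy":0,"wz":0},{"claw":0.085,"dx":-0.0034,"dy":0.0386,"dz":0,"wx":0,"wy":0,"wz":0},{"claw":0.085,"dx":0,"dy":0,"dz":0,"wx":0,"wy":0,"wz":8.4},{"claw":0.085,"dx":0,"dy":0,"dz":0,"wx":0,"wy":0,"wz":8.4},{"claw":0.085,"dx":0,"dy":0,"dz":0,"wx":0,"wy":0,"wz":8.2},{"claw":0.085,"dx":0,"dy":0,"dz":0,"wx":0,"wy":0,"wz":0},{"claw":0.085,"dx":0,"dy":0,"dz":0,"wx":0,"wy":0,"wz":0}]}}

```text
t: 20.48
eef_pos: [0.5887, -0.0915, 0.1988]
tool_rot: [0.0, 0.996, -0.088, -0.001]
contact_force: [0.1, 0.2, 0.3]
gripper_width: 0.996
grasp_force: 0.0
```

```bash
python3 - <<'E'
from h import *
p,d,W=wrist("w9"); find(p,d,W,["blue","green"])
p,d=read_camera("top"); cv2.imwrite("pics/top3.png",p[...,::-1])
find(p,d,world("top",d),["blue"],amin=400)
go(589.4,-90.9,30,-10)
E
```

```text
blue [  9 225  80  94] 2781 z [ 2.4 31.3 43.8] top [528.8 250.6] [100.5  53. ] 14.6
green [250 120  54 140] 3337 z [37.6 39.2 40.1] top [590.  -90.3] [140.   50.3] -10.3
green [383 163  68 128] 2733 z [1.5 3.  3.9] top [ 511.8 -207.7] [168.  153.7] -9.0
green [503 281  57  83] 1383 z [ 1.7 32.3 39.2] top [ 289.6 -480.8] [117.5  52.9] -46.4
blue [166 188  38  51] 1189 z [-0.1 35.8 45.4] top [528.3 251.2] [100.5  51.2] 14.9
t 20.57 pos [588.9 -91.6 199.1] th -10.1 F [-0.6 -0.2  0.5] grip 0.0 0.995 
 shift [  0.5  -0.8 169.1] turn [-0.   0.  -0.1]
```

View pics/w9.png

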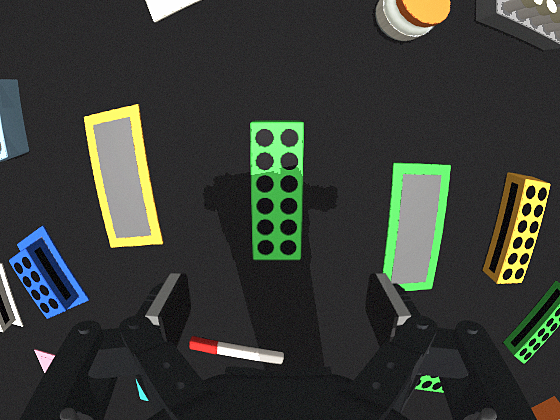

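Blue sits centred on its bay at (48,272). The freed green rack stands at (276,190), aligned under the gripper. Grip green.

Request:
{"api": "drive_tool", "payload": {"increments": [{"claw":0.085,"dx":0.001,"dy":-0.001,"dz":0.04,"wx":0,"wy":0,"wz":0},{"claw":0.085,"dx":0,"dy":0,"dz":0.04,"wx":0,"wy":0,"wz":0},{"claw":0.085,"dx":0,"dy":0,"dz":0.04,"wx":0,"wy":0,"wz":0},{"claw":0.085,"dx":0,"dy":0,"dz":0.03,"wx":0,"wy":0,"wz":0},{"claw":0.085,"dx":0,"dy":0,"dz":0.016,"wx":0,"wy":0,"wz":0},{"claw":0.085,"dx":0,"dy":0,"dz":0,"wx":0,"wy":0,"wz":0},{"claw":0.04,"dx":0,"dy":0,"dz":0,"wx":0,"wy":0,"wz":0},{"claw":0.04,"dx":0,"dy":0,"dz":0,"wx":0,"wy":0,"wz":0},{"claw":0.04,"dx":0,"dy":0,"dz":0,"wx":0,"wy":0,"wz":0},{"claw":0.04,"dx":0,"dy":0,"dz":0,"wx":0,"wy":0,"wz":0},{"claw":0.04,"dx":0,"dy":0,"dz":0,"wx":0,"wy":0,"wz":0},{"claw":0.04,"dx":0,"dy":0,"dz":0,"wx":0,"wy":0,"wz":0},{"claw":0.04,"dx":0,"dy":0,"dz":-0.01,"wx":0,"wy":0,"wz":0},{"claw":0.04,"dx":0,"dy":0,"dz":-0.03,"wx":0,"wy":0,"wz":0},{"claw":0.04,"dx":0,"dy":0,"dz":-0.04,"wx":0,"wy":0,"wz":0},{"claw":0.04,"dx":0,"dy":0,"dz":-0.04,"wx":0,"wy":0,"wz":0},{"claw":0.04,"dx":0,"dy":0,"dz":-0.03,"wx":0,"wy":0,"wz":0},{"claw":0.04,"dx":0,"dy":0,"dz":0,"wx":0,"wy":0,"wz":0}]}}

```text
t: 22.82
eef_pos: [0.5919, -0.091, 0.1864]
tool_rot: [0.0, 0.996, -0.089, 0.003]
contact_force: [0.6, 0.8, -2.5]
gripper_width: 0.547
grasp_force: 41.6
```

```bash
python3 - <<'E'
from h import *
p,d,W=wrist("w10"); find(p,d,W,["green"])
go(507.5,-245.3,185,-9.2)
E
```

```text
green [221 134 114 239] 14472 z [188.6 190.3 191.2] top [594.4 -91.5] [132.1  50.1] -10.3
green [383 168  74 133] 3098 z [1.6 3.  4. ] top [ 506.2 -245.5] [167.7  78. ] -9.0
green [508 287  52  83] 1212 z [ 1.8 31.4 39.2] top [ 284.3 -477. ] [104.9  54.2] -45.4
green [376 364  34  32] 435 z [ 4.  33.4 39.6] top [ 421.3 -164.2] [306.5  31.8] 16.7
t 22.88 pos [590.6 -90.9 184.3] th -10.2 F [-1.1 -0.2 -3.2] grip 41.6 0.547 
 shift [-54.3 166.7  -0.8] turn [-0.  -0.1 -1. ]
```

Request:
{"api": "drive_tool", "payload": {"increments": [{"claw":0.04,"dx":-0.0045,"dy":0.0139,"dz":0,"wx":0,"wy":0,"wz":0},{"claw":0.04,"dx":-0.009,"dy":0.0278,"dz":0,"wx":0,"wy":0,"wz":0},{"claw":0.04,"dx":-0.009,"dy":0.0278,"dz":0,"wx":0,"wy":0,"wz":0},{"claw":0.04,"dx":-0.009,"dy":0.0278,"dz":0,"wx":0,"wy":0,"wz":0},{"claw":0.04,"dx":-0.009,"dy":0.0278,"dz":0,"wx":0,"wy":0,"wz":0},{"claw":0.04,"dx":-0.009,"dy":0.0278,"dz":0,"wx":0,"wy":0,"wz":0},{"claw":0.04,"dx":-0.0048,"dy":0.0139,"dz":0,"wx":0,"wy":0,"wz":-1},{"claw":0.04,"dx":0,"dy":0,"dz":0,"wx":0,"wy":0,"wz":0},{"claw":0.04,"dx":0,"dy":0,"dz":0,"wx":0,"wy":0,"wz":0}]}}

```text
t: 24.0
eef_pos: [0.5069, -0.2447, 0.1825]
tool_rot: [-0.0, 0.997, -0.08, -0.001]
contact_force: [0.6, -0.2, -3.2]
gripper_width: 0.553
grasp_force: 41.6
```

```bash
python3 - <<'E'
from h import *
p,d,W=wrist("w11"); find(p,d,W,["green"])
go(507.5,-245.3,38,-9.2)
E
```

```text
green [221 108 114 265] 15661 z [  3.5 186.3 187.1] top [ 509.4 -245.2] [132.1  50.2] -9.2
green [442 265  87  90] 2147 z [ 2.9 37.8 39.5] top [ 396.  -407.3] [308.1 114.5] 45.1
t 24.05 pos [ 507.2 -244.4  182.7] th -9.2 F [ 0.3  1.4 -1.8] grip 41.6 0.55 
 shift [  0.5   0.9 144.7] turn [-0.  0.  0.]
```

Request:
{"api": "drive_tool", "payload": {"increments": [{"claw":0.04,"dx":0.0015,"dy":0.0005,"dz":0.03,"wx":0,"wy":0,"wz":0},{"claw":0.04,"dx":0,"dy":0,"dz":0.04,"wx":0,"wy":0,"wz":0},{"claw":0.04,"dx":0,"dy":0,"dz":0.04,"wx":0,"wy":0,"wz":0},{"claw":0.04,"dx":0,"dy":0,"dz":0.02,"wx":0,"wy":0,"wz":0},{"claw":0.04,"dx":0,"dy":0,"dz":0.01,"wx":0,"wy":0,"wz":0},{"claw":0.04,"dx":0,"dy":0,"dz":0,"wx":0,"wy":0,"wz":0},{"claw":0.04,"dx":0,"dy":0,"dz":0.001,"wx":0,"wy":0,"wz":0},{"claw":0.04,"dx":0,"dy":0,"dz":0.001,"wx":0,"wy":0,"wz":0},{"claw":0.04,"dx":0,"dy":0,"dz":0.001,"wx":0,"wy":0,"wz":0},{"claw":0.04,"dx":0,"dy":0,"dz":0,"wx":0,"wy":0,"wz":0}]}}

```text
t: 25.3
eef_pos: [0.5086, -0.2461, 0.0405]
tool_rot: [0.0, 0.997, -0.08, 0.0]
contact_force: [-0.6, -0.6, -2.8]
gripper_width: 0.549
grasp_force: 41.8
```

Request:
{"api": "drive_tool", "payload": {"increments": [{"claw":0.04,"dx":0,"dy":0,"dz":0.001,"wx":0,"wy":0,"wz":0},{"claw":0.04,"dx":0,"dy":0,"dz":0.001,"wx":0,"wy":0,"wz":0},{"claw":0.04,"dx":0,"dy":0,"dz":0.001,"wx":0,"wy":0,"wz":0},{"claw":0.04,"dx":0,"dy":0,"dz":0,"wx":0,"wy":0,"wz":0}]}}

```text
t: 25.8
eef_pos: [0.5088, -0.2462, 0.039]
tool_rot: [0.0, 0.997, -0.081, 0.0]
contact_force: [-5.1, 1.7, 15.9]
gripper_width: 0.552
grasp_force: 47.1
```

Request:
{"api": "drive_tool", "payload": {"increments": [{"claw":0.055,"dx":0,"dy":0,"dz":0,"wx":0,"wy":0,"wz":0},{"claw":0.085,"dx":0,"dy":0,"dz":0,"wx":0,"wy":0,"wz":0},{"claw":0.085,"dx":0,"dy":0,"dz":0,"wx":0,"wy":0,"wz":0},{"claw":0.085,"dx":0,"dy":0,"dz":0,"wx":0,"wy":0,"wz":0},{"claw":0.085,"dx":0,"dy":0,"dz":-0.02,"wx":0,"wy":0,"wz":0},{"claw":0.085,"dx":0,"dy":0,"dz":-0.03,"wx":0,"wy":0,"wz":0},{"claw":0.085,"dx":0,"dy":0,"dz":-0.04,"wx":0,"wy":0,"wz":0},{"claw":0.085,"dx":0,"dy":0,"dz":-0.04,"wx":0,"wy":0,"wz":0},{"claw":0.085,"dx":0,"dy":0,"dz":-0.03,"wx":0,"wy":0,"wz":0},{"claw":0.085,"dx":0.001,"dy":0.0366,"dz":0,"wx":0,"wy":0,"wz":0},{"claw":0.085,"dx":0.001,"dy":0.0366,"dz":0,"wx":0,"wy":0,"wz":0},{"claw":0.085,"dx":0.001,"dy":0.0366,"dz":0,"wx":0,"wy":0,"wz":0},{"claw":0.085,"dx":0,"dy":0.0366,"dz":0,"wx":0,"wy":0,"wz":5},{"claw":0.085,"dx":0,"dy":0,"dz":0,"wx":0,"wy":0,"wz":0},{"claw":0.085,"dx":0,"dy":0,"dz":0,"wx":0,"wy":0,"wz":0}]}}

```text
t: 27.68
eef_pos: [0.4882, -0.3903, 0.197]
tool_rot: [-0.0, 0.992, -0.123, -0.0]
contact_force: [0.1, 0.5, -0.4]
gripper_width: 0.996
grasp_force: 0.0
```

```bash
python3 - <<'E'
from h import *
p,d,W=wrist("w12"); find(p,d,W,["yellow","green"])
p,d=read_camera("top"); cv2.imwrite("pics/top4.png",p[...,::-1])
find(p,d,world("top",d),["green","yellow"],amin=400)
go(488.4,-391.4,33,-14.2)
E
```

```text
yellow [252 120  55 142] 2992 z [37.1 39.2 40.1] top [ 488.9 -391.3] [140.2  50.5] -14.2
green [105 140  77 134] 1468 z [ 3.7 33.3 42.7] top [ 507.6 -246.6] [139.9  50.9] -9.0
green [391 260  54  41] 580 z [ 2.6 24.2 38.3] top [ 394.7 -487.2] [189.5  34.4] 35.3
green [342 312  34  46] 483 z [ 2.4 28.6 38.4] top [ 366.1 -445.3] [203.1  38.9] -1.7
green [177 327  96  52] 1893 z [ 2.6 33.7 39.7] top [ 391.9 -299.2] [269.3 119.8] -15.5
green [349 187  36  65] 1666 z [-0.7 39.4 45.6] top [ 507. -246.] [140.8  50.6] -9.4
green [441 279  34  48] 604 z [18.3 39.9 43.2] top [ 320.2 -364.1] [256.3 121.6] 74.0
green [348 280  60  48] 1018 z [ 0.9 39.8 42.5] top [ 285.3 -255.7] [140.8  50.3] 58.3
yellow [230 147  32  60] 704 z [-1.5  3.4  6.3] top [630.5  83.8] [168.6  77.9] -4.1
yellow [409 195  31  58] 789 z [ 1.8 39.8 42.8] top [ 493.7 -366.7] [138.9 101. ] -14.3
t 27.77 pos [ 488.7 -389.5  197.2] th -14.1 F [-0.1  0.6  1.1] grip 0.0 1.0 
 shift [  0.2   2.  164.2] turn [-0.   0.   0.1]
```

Green is placed at (507,-246), on its bay. Grip yellow.

Request:
{"api": "drive_tool", "payload": {"increments": [{"claw":0.085,"dx":0,"dy":0.0015,"dz":0.04,"wx":0,"wy":0,"wz":0},{"claw":0.085,"dx":0,"dy":0,"dz":0.04,"wx":0,"wy":0,"wz":0},{"claw":0.085,"dx":0,"dy":0,"dz":0.04,"wx":0,"wy":0,"wz":0},{"claw":0.085,"dx":0,"dy":0,"dz":0.03,"wx":0,"wy":0,"wz":0},{"claw":0.085,"dx":0,"dy":0,"dz":0.014,"wx":0,"wy":0,"wz":0},{"claw":0.085,"dx":0,"dy":0,"dz":0,"wx":0,"wy":0,"wz":0},{"claw":0.04,"dx":0,"dy":0,"dz":0,"wx":0,"wy":0,"wz":0},{"claw":0.04,"dx":0,"dy":0,"dz":0,"wx":0,"wy":0,"wz":0},{"claw":0.04,"dx":0,"dy":0,"dz":0,"wx":0,"wy":0,"wz":0},{"claw":0.04,"dx":0,"dy":0,"dz":0,"wx":0,"wy":0,"wz":0},{"claw":0.04,"dx":0,"dy":0,"dz":0,"wx":0,"wy":0,"wz":0},{"claw":0.04,"dx":0,"dy":0,"dz":0,"wx":0,"wy":0,"wz":0},{"claw":0.04,"dx":0,"dy":0,"dz":-0.01,"wx":0,"wy":0,"wz":0},{"claw":0.04,"dx":0,"dy":0,"dz":-0.03,"wx":0,"wy":0,"wz":0},{"claw":0.04,"dx":0,"dy":0,"dz":-0.04,"wx":0,"wy":0,"wz":0},{"claw":0.04,"dx":0,"dy":0,"dz":-0.04,"wx":0,"wy":0,"wz":0},{"claw":0.04,"dx":0,"dy":0,"dz":-0.03,"wx":0,"wy":0,"wz":0},{"claw":0.04,"dx":0,"dy":0,"dz":0,"wx":0,"wy":0,"wz":0}]}}

```text
t: 30.02
eef_pos: [0.4891, -0.3936, 0.1866]
tool_rot: [0.001, 0.992, -0.124, 0.003]
contact_force: [-0.1, -0.2, -2.3]
gripper_width: 0.55
grasp_force: 41.6
```

```bash
python3 - <<'E'
from h import *
p,d,W=wrist("w13"); find(p,d,W,["yellow"])
go(630.8,84,185,-4.3)
E
```

```text
yellow [220 132 115 241] 14491 z [188.8 190.4 191.2] top [ 492.1 -394.6] [133.2  50.2] -14.0
t 30.07 pos [ 487.9 -392.8  184.4] th -14.2 F [-0.8 -0.6 -2.1] grip 41.5 0.544 
 shift [  21.2 -497.3   -1. ] turn [ 0.1 -0.1 -9.9]
```

Request:
{"api": "drive_tool", "payload": {"increments": [{"claw":0.04,"dx":0.0009,"dy":-0.0207,"dz":0,"wx":0,"wy":0,"wz":0},{"claw":0.04,"dx":0.0018,"dy":-0.0414,"dz":0,"wx":0,"wy":0,"wz":0},{"claw":0.04,"dx":0.0018,"dy":-0.0414,"dz":0,"wx":0,"wy":0,"wz":0},{"claw":0.04,"dx":0.0018,"dy":-0.0414,"dz":0,"wx":0,"wy":0,"wz":0},{"claw":0.04,"dx":0.0018,"dy":-0.0414,"dz":0,"wx":0,"wy":0,"wz":0},{"claw":0.04,"dx":0.0018,"dy":-0.0414,"dz":0,"wx":0,"wy":0,"wz":0},{"claw":0.04,"dx":0.0018,"dy":-0.0414,"dz":0,"wx":0,"wy":0,"wz":0},{"claw":0.04,"dx":0.0018,"dy":-0.0414,"dz":0,"wx":0,"wy":0,"wz":0},{"claw":0.04,"dx":0.0018,"dy":-0.0414,"dz":0,"wx":0,"wy":0,"wz":0},{"claw":0.04,"dx":0.0018,"dy":-0.0414,"dz":0,"wx":0,"wy":0,"wz":0},{"claw":0.04,"dx":0.0018,"dy":-0.0414,"dz":0,"wx":0,"wy":0,"wz":0},{"claw":0.04,"dx":0.0018,"dy":-0.0414,"dz":0,"wx":0,"wy":0,"wz":0},{"claw":0.04,"dx":0.0009,"dy":-0.0207,"dz":0,"wx":0,"wy":0,"wz":-5},{"claw":0.04,"dx":0,"dy":0,"dz":0,"wx":0,"wy":0,"wz":-5},{"claw":0.04,"dx":0,"dy":0,"dz":0,"wx":0,"wy":0,"wz":0},{"claw":0.04,"dx":0,"dy":0,"dz":0,"wx":0,"wy":0,"wz":0}]}}

```text
t: 32.08
eef_pos: [0.6299, 0.0839, 0.1823]
tool_rot: [0.0, 0.999, -0.038, -0.001]
contact_force: [0.6, -0.3, -2.2]
gripper_width: 0.547
grasp_force: 41.6
```

```bash
python3 - <<'E'
from h import *
p,d,W=wrist("w14"); find(p,d,W,["yellow"])
go(630.8,84,38,-4.3)
E
```

```text
yellow [220 109 115 264] 15761 z [  3.4 186.  186.8] top [633.2  83.5] [133.   50.1] -4.1
t 32.12 pos [630.1  83.7 182.7] th -4.3 F [-0.  -0.4 -2.1] grip 41.6 0.546 
 shift [  0.8  -0.4 144.7] turn [ 0.   0.1 -0. ]
```

Request:
{"api": "drive_tool", "payload": {"increments": [{"claw":0.04,"dx":0.001,"dy":0,"dz":0.03,"wx":0,"wy":0,"wz":0},{"claw":0.04,"dx":0,"dy":0,"dz":0.04,"wx":0,"wy":0,"wz":0},{"claw":0.04,"dx":0,"dy":0,"dz":0.04,"wx":0,"wy":0,"wz":0},{"claw":0.04,"dx":0,"dy":0,"dz":0.02,"wx":0,"wy":0,"wz":0},{"claw":0.04,"dx":0,"dy":0,"dz":0.01,"wx":0,"wy":0,"wz":0},{"claw":0.04,"dx":0,"dy":0,"dz":0,"wx":0,"wy":0,"wz":0},{"claw":0.04,"dx":0,"dy":0,"dz":0.001,"wx":0,"wy":0,"wz":0},{"claw":0.04,"dx":0,"dy":0,"dz":0.001,"wx":0,"wy":0,"wz":0},{"claw":0.04,"dx":0,"dy":0,"dz":0.001,"wx":0,"wy":0,"wz":0},{"claw":0.04,"dx":0,"dy":0,"dz":0.001,"wx":0,"wy":0,"wz":0},{"claw":0.04,"dx":0,"dy":0,"dz":0,"wx":0,"wy":0,"wz":0}]}}

```text
t: 33.5
eef_pos: [0.6319, 0.0837, 0.0395]
tool_rot: [-0.0, 0.999, -0.037, 0.0]
contact_force: [-0.3, -0.4, -0.9]
gripper_width: 0.549
grasp_force: 42.1
```

Request:
{"api": "drive_tool", "payload": {"increments": [{"claw":0.04,"dx":0,"dy":0,"dz":0.001,"wx":0,"wy":0,"wz":0},{"claw":0.04,"dx":0,"dy":0,"dz":0.001,"wx":0,"wy":0,"wz":0},{"claw":0.04,"dx":0,"dy":0,"dz":0,"wx":0,"wy":0,"wz":0}]}}

```text
t: 33.88
eef_pos: [0.632, 0.0837, 0.0392]
tool_rot: [0.0, 0.999, -0.037, 0.0]
contact_force: [-4.9, -0.7, 14.3]
gripper_width: 0.548
grasp_force: 46.8
```

Request:
{"api": "drive_tool", "payload": {"increments": [{"claw":0.055,"dx":0,"dy":0,"dz":0,"wx":0,"wy":0,"wz":0},{"claw":0.085,"dx":0,"dy":0,"dz":0,"wx":0,"wy":0,"wz":0},{"claw":0.085,"dx":0,"dy":0,"dz":0,"wx":0,"wy":0,"wz":0},{"claw":0.085,"dx":0,"dy":0,"dz":0,"wx":0,"wy":0,"wz":0},{"claw":0.085,"dx":0,"dy":0,"dz":-0.02,"wx":0,"wy":0,"wz":0},{"claw":0.085,"dx":0,"dy":0,"dz":-0.03,"wx":0,"wy":0,"wz":0},{"claw":0.085,"dx":0,"dy":0,"dz":-0.04,"wx":0,"wy":0,"wz":0},{"claw":0.085,"dx":0,"dy":0,"dz":-0.04,"wx":0,"wy":0,"wz":0},{"claw":0.085,"dx":0,"dy":0,"dz":-0.04,"wx":0,"wy":0,"wz":0},{"claw":0.085,"dx":-0.04,"dy":0.04,"dz":0,"wx":0,"wy":0,"wz":0},{"claw":0.085,"dx":-0.04,"dy":0.04,"dz":0,"wx":0,"wy":0,"wz":0},{"claw":0.085,"dx":0,"dy":0.04,"dz":0,"wx":0,"wy":0,"wz":0},{"claw":0.085,"dx":0,"dy":0.04,"dz":0,"wx":0,"wy":0,"wz":0},{"claw":0.085,"dx":0,"dy":0,"dz":0,"wx":0,"wy":0,"wz":0},{"claw":0.085,"dx":0,"dy":0,"dz":0,"wx":0,"wy":0,"wz":0}]}}

```text
t: 35.75
eef_pos: [0.5405, -0.0692, 0.2083]
tool_rot: [-0.0, 0.999, -0.037, 0.001]
contact_force: [0.1, 1.6, -0.6]
gripper_width: 0.998
grasp_force: 0.0
```

```bash
python3 - <<'E'
from h import *
p,d=read_camera("top"); cv2.imwrite("pics/top5.png",p[...,::-1])
find(p,d,world("top",d),["green","yellow","blue","white"],amin=600)
print(get_obs()["contact_force"],get_obs()["t"])
E
```

```text
green [354 187  31  65] 1319 z [-0.3 42.2 45.9] top [ 507.2 -246.2] [140.5  50.7] -9.0
green [441 272  56  55] 1161 z [ 0.9 39.8 42.8] top [ 295.6 -489.1] [140.8  50.7] -45.9
green [370 288  37  40] 611 z [ 0.  40.1 42.6] top [ 275.8 -271.3] [103.1  50. ] 58.3
yellow [230 146  32  61] 1432 z [-0.  39.9 45.6] top [631.   83.1] [140.4  50.5] -3.7
blue [166 188  38  51] 1203 z [-0.8 35.2 45.5] top [528.6 250.7] [100.4  50.6] 15.1
white [  0   2 560  90] 35604 z [-758.8 -750.2 -742.3] top [1262.    31.5] [2825.4  900.6] -89.9
white [267  83  99 245] 14083 z [565.  676.  737.6] top [316.9 -80.4] [59.2 36.7] -86.9
white [105 199  40  50] 1035 z [ 0.3 40.5 45.4] top [500.5 412.5] [99.4 53.4] -12.7
white [117 269  37  51] 1187 z [0.7 4.1 6.6] top [312.8 372.6] [120.8  72.2] -12.4
white [291 343  85  77] 5632 z [762.4 780.  792.9] top [249.2 -77.7] [57.2 19.8] 88.5
white [230 375  37  45] 725 z [10.  13.5 16.7] top [58.3 71.6] [131.2  46.4] -36.0
[-0.31358297  0.2802635  -0.28515075] 35.8
```

View pics/top5.png

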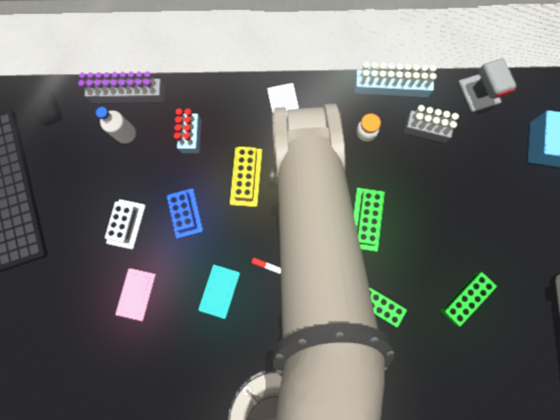

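All four racks sit on their own bays: yellow (246,177), blue (184,213), white (126,224) and green (369,219). Each is within about 2 mm of its bay's centre. The samples (186,130) and the jar (369,127) look unmoved, and the arm is clear of everything.

```bash
python3 -c "
from station import *
print(hand_in())"
```

```text
the job is handed in; nothing more can be done
None
```

I set all four racks on their own-colour bays, each within about 2 mm and 1° of its bay in the last top view, and left the samples and jar alone; the job is handed in at about 36 s, and no verdict came back.

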